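# Hang the square tin of bolts on the stockroom's spring balance

## Task

Weigh the square tin of bolts: hang it by its hanger on the sprung hook of the balance, easing its weight on so that the hook never gets driven down to the end of its travel. Let go and leave it hanging still and free on the dipped hook; leave the round tin standing where it is.

Things in the scene. Friction and masses are not known exactly. Their poses are not given: they have to be found in the camera images.
- square_tin: Tin to weigh: square, open, 84 x 84 x 60 mm high, 0.36 to 0.56 kg. Origin: centre of underside, z up. Rigid 8 mm bar hanger in its y-z plane: uprights at y = -39, +39 mm to z = 122, sloping up to meet at y = 0; there the underside, z = 136, goes on the hook (76 mm clear above the rim). On top a black grip, 22 x 22 mm, faces square to x and y, z = 144 to 190. Stands left or right of the balance.
- round_tin: Bystander, to be left alone: round open metal tin of bolts, 84 mm across and 60 mm high, with the same hanger and black grip as the square one (190 mm high in all). It stands on the other side of the balance. Origin: centre of its underside, z up.
- hook_seat (a point): Top of the 30 mm long hook trough, where the hanger rests; 220 mm above the bench when empty; dips with the hook. z up; +x towards the grey column (70 mm wide, 266 high, face 110 mm from here), -x to the free tip, 41 mm out, 25 mm up. Hook: 10 mm round bar in the x-z plane, underside 10 mm below here; towards the column it steps up 15 mm to a level arm. Base plate 130 mm wide, 14 high.
- balance_hook (a joint): How far the sprung hook has dipped, in m: 0 empty, growing downward, end of travel 0.068 (above 0.060 counts as driven to the end). Spring 180 N/m, lightly damped: it bobs for about a second. Under the square tin alone it settles between 0.020 and 0.031.
Not all that is in view belongs to the job. Leave any orange look-alike of the square_tin alone.

How it is judged:
At the end, for the whole second after the job is handed in: The square tin hangs by its hanger on the hook (its origin within 35 mm horizontally of the hook seat and 115 to 150 mm below it, tilted less than 17 degrees), the hook is dipped 12 to 45 mm by it, and both hang still (hook under 30 mm/s, tin under 50 mm/s and 0.5 rad/s) (horizontal distance between square_tin and hook_seat below 0.035 m and z of square_tin in the frame of hook_seat between -0.15 and -0.115 m and angle between square_tin's own z axis and vertical below 0.3 rad and value of joint balance_hook between 0.012 and 0.045 m and velocity of joint balance_hook between -0.03 and 0.03 m/s and linear speed of square_tin below 0.05 m/s and angular speed of square_tin below 0.5 rad/s); the robot touches nothing.
It fails at once if the hook is driven down to the end of its travel (dipped more than 60 mm) (value of joint balance_hook above 0.06 m).
It fails at once if the round tin is moved by more than 40 mm or tipped over (distance of round_tin from where it was at the start of the episode above 0.04 m or angle between round_tin's own z axis and vertical above 0.5 rad).
It also fails if it takes over 45 s, if anything falls off the work surface, if the arm or the gripper's body presses on something with over 40 N, if the wrist force passes 120 N, or if a joint passes its speed limit or range.

## Robot

A 6-joint arm with a two-finger parallel gripper is mounted at the origin on the work surface. World frame = base frame: x ahead of the robot, y to its left, z up, the work surface at z = 0. Lengths are in m, angles in rad, forces in N, time in s.
With the tool pointing down it reaches from about 0.375 to 0.975 m from the base axis. Payload 3.8 kg.
Tool frame: the origin (TCP) lies midway between the tips of the shut fingers; the grasp point (between the pads) lies bot.grasp_offset behind it (bot.grasp_offset is the distance from the TCP to the grasp point, in m); z points along the fingers, y is the direction in which the jaws open and shut (so a half turn about z gives the same grasp; the last joint's range is limited). The gripper opens to 85 mm and grips with 20 to 120 N. Pads are 22 mm wide; open, the fingers measure 114 mm over their backs; the gripper's body (76 mm by 85 mm) begins 54 mm behind the grasp point. The pads swing forward as they close: fully open they stand 13 mm farther back than shut.
Start: joints at [-1.144, 0.264, 1.604, -0, 1.274, -0.037], TCP at [0.302, -0.604, 0.231] pointing down, gripper open.
Joint ranges: [-2.63, 2.63], [-0.94, 2.18], [0.31, 2.57], [-1.31, 4.45], [0, 2.66], [-2.55, 2.55]. Speed limits (rad/s): [2.57, 2.57, 3.14, 3.14, 3.14, 3.14].

## Interface

Orientations are given as a unit quaternion [x, y, z, w].
In Python, from rig import bot gives the robot as it stands.
- The arm moves only by the tool servo_tool, never from a script. Its argument "series" is a list of rows, each a list of 7 numbers: the shift along the tool's x, y, z in cm, then the turn, a rotation vector about the tool's x, y, z in degrees, then the finger opening in cm, from 0 to 8.54. In form: [[x, y, z, rx, ry, rz, grip], ...]. A call has 1 to 20 rows; each row is the pose to reach, as a shift and turn from the pose commanded when the call began, along the tool's axes at that moment; what a row does not reach only later rows make up. A row lasts 1/12 s, in which the tool goes at most 41.7 mm and 7.16 degrees, less where a joint would pass 70% of its speed; a pose out of reach is approached as far as the arm can. A call with a gripper value outside its range is refused whole. The fingers move at their own pace and stop on an object; the grip force is fixed at half the most. Time passes only in rows, so rows that repeat a pose let the fingers close. It gives the time, the measured TCP pose, the force and the opening at its end, in the units of the state.
- bot.sense(): the state, without advancing time (a new reading comes with each control period).
- bot.grab_frame(name): name is "scene" or "top" or "wrist"; returns a dict with "color" (400x640x3 uint8, red, green, blue), "z_map" (400x640 float32, m along the optical axis (not along the pixel's ray), 0 where there is no reading), "fx", "fy", "cx", "cy" (pixels), "T" (4x4, takes a point from camera to world coordinates); the wrist camera has in their place "hand_eye" (4x4, takes a point from camera to tool coordinates, whose origin is the TCP and whose axes are the flange's). Camera axes: x right, y up, looking along -z (the intrinsics and any distortion apply to the point x, -y, -z); pixel columns grow to the right and rows downward; lengths in m; the calibration is good to about 2 mm. A picture is of the moment at which its call begins: read the wrist's pose just before it.
- bot.close_job(): hands the job in, once; it reports no verdict.
The state is a dict: "clock": time; "qpos": joint angles; "joint_vel": joint speeds; "joint_efforts": joint torques, N m; "ee_pos": TCP position; "orientation": TCP orientation; "wrist_force": force on the tool from outside, world axes, zero at the start; "ft_torque": the same for the moment, N m; "gripper_width": finger opening in m.
Only numpy, scipy, OpenCV 4.12 (cv2) and the standard library are available. Lean on these libraries where they do the work, as an engineer would, in place of code of your own. Each camera call takes 0.05 s, during which the arm holds its last target. There are 200 camera calls.

## Working session

There is one attempt and no reset: what is moved stays moved. The work goes in short steps, Python scripts to look and compute and a tool call to move; the robot and the scene stay as the last step left them, time stands still between calls to the robot, and variables do not carry over. Pictures are saved under pics/ and viewed, about 8 in all and at most 12, crops included, and the job is handed in when it is done.

Besides the shell and the picture viewer there is one more tool, called as name(argument=value, ...) on one line, values as JSON. servo_tool: Moves the arm, as the interface text tells. Its arguments: {"type":"object","properties":{"series":{"type":"array"}},"required":["series"]}

```bash
mkdir -p pics
python3 - <<'E'
from rig import bot
import cv2,numpy as np
s=bot.sense();print(s,bot.grasp_offset)
for n in("scene","top"):
    f=bot.grab_frame(n);np.savez(f"pics/{n}.npz",**f)
    cv2.imwrite(f"pics/{n}.png",f["color"][:,:,::-1]);print(n,f["fx"],f["cx"],f["cy"],f["T"].round(3).tolist(),[k for k in f])
E
```

```text
{'clock': 0.0, 'qpos': array([-1.14392429e+00,  2.64815048e-01,  1.60538975e+00, -4.28516499e-05,
        1.27368862e+00, -3.69241562e-02]), 'joint_vel': array([-7.50192688e-06,  5.87778694e-04,  1.72008449e-04,  1.96622894e-03,
       -5.25064698e-04,  2.08219143e-04]), 'joint_efforts': array([-2.71282719e-03, -5.15113592e+01, -3.67312503e+01, -3.02959470e-04,
        1.29491184e-02,  9.79857816e-06]), 'ee_pos': array([ 0.30162457, -0.60303671,  0.22991181]), 'orientation': array([ 9.73229826e-01,  2.29831201e-01, -2.42968240e-04, -1.12461903e-03]), 'wrist_force': array([-0.31366365, -0.0497621 , -0.69743317]), 'ft_torque': array([ 0.00771919,  0.03784992, -0.0227714 ]), 'gripper_width': 0.08564767864877809} 0.0187
scene 401.79821845606597 325.7661229881392 203.31544761766486 [[-0.507, -0.705, 0.496, 0.98], [0.862, -0.426, 0.276, 0.265], [0.016, 0.567, 0.823, 0.957], [0.0, 0.0, 0.0, 1.0]] ['color', 'z_map', 'fx', 'fy', 'cx', 'cy', 'T']
top 442.19803200998365 318.30270234368993 196.8425348691952 [[-0.006, 0.996, -0.086, 0.381], [-1.0, -0.005, 0.008, -0.019], [0.008, 0.086, 0.996, 1.163], [0.0, 0.0, 0.0, 1.0]] ['color', 'z_map', 'fx', 'fy', 'cx', 'cy', 'T']
```

View pics/scene.png

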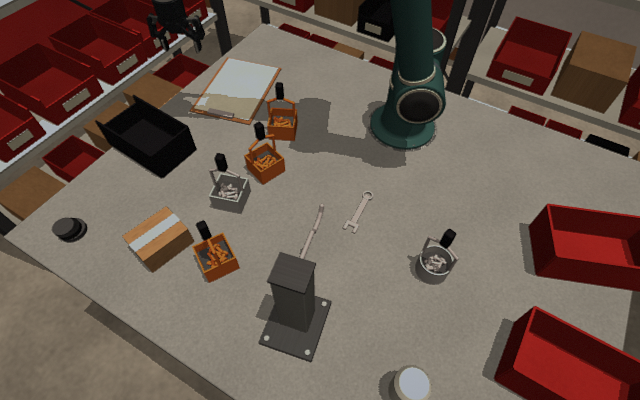

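View pics/top.png

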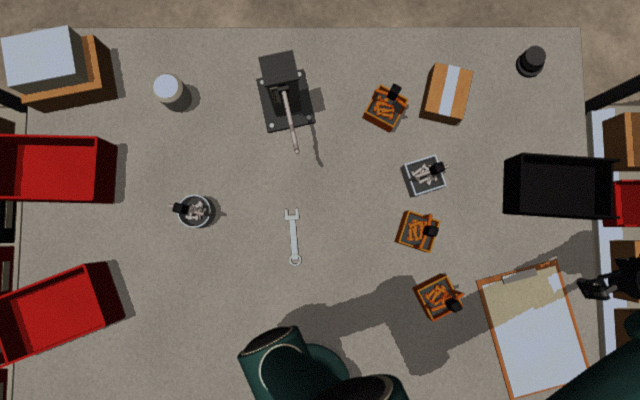

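The scene view shows the grey square tin at about (230,190), its grip at (221,162), the hook running from (308,255) to (320,207), and the round tin at (435,265). In the top view the square tin is at (425,175), its grip at (438,168), and the hook runs from (284,90) to (296,152). The orange tins are look-alikes. Next I measure from the depth.

```bash
cat > h.py <<'E'
import numpy as np,cv2
def cloud(f,T=None):
    T=f["T"] if T is None else T
    v,u=np.mgrid[:400,:640];z=f["z_map"]
    P=np.stack([(u-f["cx"])/f["fx"]*z,-(v-f["cy"])/f["fy"]*z,-z],-1)
    P=P@T[:3,:3].T+T[:3,3];P[z==0]=np.nan;return P
E
python3 - <<'E'
from h import *
np.set_printoptions(precision=4,suppress=True)
for n,tin,hook in(("top",(385,145,465,215),(255,45,325,160)),("scene",(200,145,260,215),(258,200,335,345))):
    f=np.load(f"pics/{n}.npz");P=cloud(f)
    a=P[tin[1]:tin[3],tin[0]:tin[2]].reshape(-1,3)
    c=f["color"][tin[1]:tin[3],tin[0]:tin[2]].reshape(-1,3)
    g=a[(a[:,2]>.155)&(c.max(1)<70)];
    print(n,"grip",len(g),g.min(0),g.max(0),np.median(g,0)) if len(g) else print("nogrip")
    t=g[g[:,2]>.182];
    if len(t)>4: print(" griptop",cv2.minAreaRect((t[:,:2]*1000).astype(np.float32)))
    b=a[(a[:,2]>.02)&(a[:,2]<.066)];print(" body",cv2.minAreaRect((b[:,:2]*1000).astype(np.float32)))
    r=a[(a[:,2]>.05)&(a[:,2]<.066)];print(" rim",cv2.minAreaRect((r[:,:2]*1000).astype(np.float32)))
    w=a[(a[:,2]>.075)&(a[:,2]<.14)];print(" wire",len(w)); 
    if len(w): print(w[::max(1,len(w)//12)])
    h=P[hook[1]:hook[3],hook[0]:hook[2]].reshape(-1,3)
    col=h[(h[:,2]>.258)&(h[:,2]<.275)];print(" coltop",cv2.minAreaRect((col[:,:2]*1000).astype(np.float32)))
    k=h[(h[:,2]>.19)&(h[:,2]<.26)];k=k[k[:,0]<np.nanmin(col[:,0])-.003]
    k=k[np.argsort(k[:,0])];print(" hook",len(k));print(k[::max(1,len(k)//25)])
    pl=h[(h[:,2]>.008)&(h[:,2]<.02)];print(" plate",cv2.minAreaRect((pl[:,:2]*1000).astype(np.float32)))
E
```

```text
top grip 127 [ 0.5191 -0.3074  0.1553] [ 0.5415 -0.2839  0.1948] [ 0.5298 -0.2919  0.1883]
 griptop ((530.7950439453125, -295.86236572265625), (20.95150375366211, 20.08428192138672), 15.348493576049805)
 body ((506.97833251953125, -297.6559753417969), (150.25938415527344, 102.59929656982422), 1.6999812126159668)
 rim ((506.97833251953125, -297.6559753417969), (150.25938415527344, 102.59929656982422), 1.6999812126159668)
 wire 88
[[ 0.5474 -0.3342  0.1228]
 [ 0.5414 -0.3292  0.1307]
 [ 0.5399 -0.3332  0.109 ]
 [ 0.5285 -0.2818  0.1391]
 [ 0.5265 -0.2824  0.1364]
 [ 0.5241 -0.2751  0.1372]
 [ 0.5229 -0.2629  0.1292]
 [ 0.5221 -0.2782  0.1339]
 [ 0.5206 -0.2678  0.128 ]
 [ 0.5188 -0.2615  0.1244]
 [ 0.5181 -0.2572  0.1118]
 [ 0.5164 -0.2584  0.1062]
 [ 0.4291 -0.2885  0.1113]]
 coltop ((730.125, 55.86326599121094), (65.6798324584961, 73.91234588623047), 12.103978157043457)
 hook 292
[[0.5534 0.0202 0.2412]
 [0.5589 0.0158 0.2461]
 [0.5661 0.0164 0.2309]
 [0.5722 0.0253 0.2225]
 [0.5788 0.0232 0.2225]
 [0.5839 0.0212 0.2187]
 [0.5889 0.0278 0.2162]
 [0.5942 0.0275 0.222 ]
 [0.5993 0.0255
[... 1479 characters left out ...]
.5616 0.0224 0.2442]
 [0.564  0.0214 0.2389]
 [0.5665 0.0255 0.2296]
 [0.5703 0.0176 0.2245]
 [0.5743 0.0226 0.2258]
 [0.579  0.0203 0.2181]
 [0.5837 0.0232 0.2187]
 [0.5896 0.0217 0.2174]
 [0.5953 0.0302 0.2161]
 [0.6013 0.0238 0.2191]
 [0.6083 0.0331 0.2205]
 [0.6185 0.0369 0.226 ]
 [0.6252 0.0288 0.2329]
 [0.6302 0.032  0.2348]
 [0.6351 0.0374 0.2345]
 [0.6405 0.0384 0.2353]
 [0.6463 0.0371 0.2346]
 [0.6513 0.0427 0.2351]
 [0.6557 0.0407 0.2358]
 [0.6609 0.0366 0.2317]
 [0.6656 0.0468 0.2319]
 [0.6707 0.0453 0.2345]
 [0.6752 0.0457 0.2335]
 [0.6799 0.0463 0.2335]
 [0.6853 0.0475 0.2349]]
 plate ((737.953125, 56.435916900634766), (116.2594985961914, 165.25314331054688), 30.832666397094727)
```

The square tin's grip is at about (0.531, -0.2955) with yaw about 18°. The hook seat is at about (0.589, 0.0245) with yaw 12.2°. I'll work out the tool moves from these.

```bash
cat >> h.py <<'E'
from scipy.spatial.transform import Rotation as Ro
def down(yaw):
    c,s=np.cos(np.radians(yaw)),np.sin(np.radians(yaw));return Ro.from_matrix([[c,s,0],[s,-c,0],[0,0,-1]])
def rel(s,p,yaw):
    R=Ro.from_quat(s["orientation"])
    return np.r_[R.inv().apply(np.array(p)-s["ee_pos"])*100,(R.inv()*down(yaw)).as_rotvec(degrees=True)].round(2)
E
python3 - <<'E'
from h import *;from rig import bot
s=bot.sense()
print(rel(s,(.302,-.604,.31),26.6),rel(s,(.531,-.2955,.31),18.2))
E
```

```text
[-0.01  0.08 -7.99 -0.12 -0.   -0.03] [ 3.427e+01 -1.727e+01 -7.960e+00 -1.200e-01  1.000e-02  8.370e+00]
```

servo_tool(series=[[0,0,-4,0,0,0,8],[2,-1,-7,0,0,0,8],[5,-2.5,-8,0,0,2,8],[8.5,-4.3,-8,0,0,4,8],[12,-6,-8,0,0,6,8],[15.5,-7.8,-8,0,0,8.4,8],[19,-9.6,-8,0,0,8.4,8],[22.5,-11.3,-8,0,0,8.4,8],[26,-13.1,-8,0,0,8.4,8],[29,-14.6,-8,0,0,8.4,8],[32,-16.1,-8,0,0,8.4,8],[33.5,-16.9,-8,0,0,8.4,8],[34.3,-17.3,-8,0,0,8.4,8],[34.3,-17.3,-8,0,0,8.4,8],[34.3,-17.3,-8,0,0,8.4,8]])

```text
clock: 1.35
ee_pos: [0.531, -0.2958, 0.3109]
orientation: [0.987, 0.158, -0.001, 0.0]
wrist_force: [0.6, 0.6, 0.5]
gripper_width: 0.08
```

Run:
```python
from h import *;from rig import bot
np.set_printoptions(precision=4,suppress=True)
s=bot.sense();f=bot.grab_frame("wrist");cv2.imwrite("pics/w1.png",f["color"][:,:,::-1])
T=np.eye(4);T[:3,:3]=Ro.from_quat(s["orientation"]).as_matrix();T[:3,3]=s["ee_pos"];T=T@f["hand_eye"]
P=cloud(f,T).reshape(-1,3);c=f["color"].reshape(-1,3)
print(s["ee_pos"],s["joint_vel"],s["wrist_force"],s["gripper_width"])
m=(np.hypot(P[:,0]-.531,P[:,1]+.2955)<.06)
t=P[m&(P[:,2]>.18)&(P[:,2]<.2)];print(len(t),np.median(t,0),cv2.minAreaRect((t[:,:2]*1000).astype(np.float32)))
r=P[m&(P[:,2]>.11)&(P[:,2]<.142)];print(len(r),cv2.minAreaRect((r[:,:2]*1000).astype(np.float32)))
print(rel(s,(.531,-.2955,.152),18.2))
```

```text
[ 0.531  -0.2958  0.3109] [-0.0269 -0.0015 -0.0012 -0.0016 -0.0002 -0.0013] [0.5601 0.5762 0.4794] 0.07997691820750313
520 [ 0.5341 -0.2963  0.1889] ((532.852294921875, -296.6808166503906), (21.532268524169922, 21.101789474487305), 18.471792221069336)
381 ((535.6481323242188, -295.6754150390625), (14.558116912841797, 84.6982421875), 17.364246368408203)
[ 0.03 -0.02 15.89 -0.    0.06  0.01]
```

View pics/w1.png

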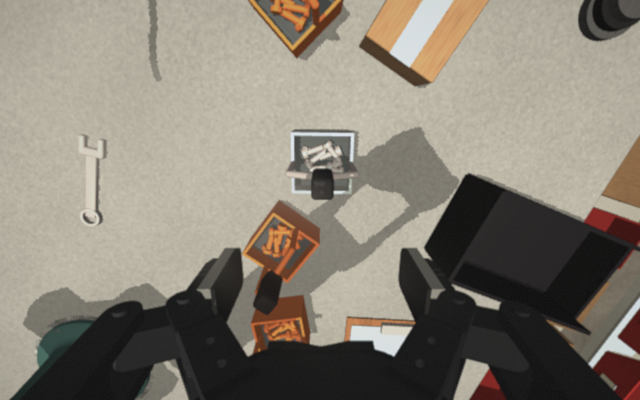

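The wrist view shows the square tin straight ahead with its grip at about (321,184) and the pads clear on both sides. The refined grip centre is (0.533, -0.2963) with yaw about 18.3°. Next: descend and grip.

servo_tool(series=[[0.2,0.1,3,0,0,0,8],[0.2,0.1,6,0,0,0,7],[0.2,0.1,9,0,0,0,6],[0.2,0.1,11.5,0,0,0,5.5],[0.2,0.1,13.5,0,0,0,5.5],[0.2,0.1,15,0,0,0,5.5],[0.2,0.1,15.7,0,0,0,5.5],[0.2,0.1,15.9,0,0,0,5],[0.2,0.1,15.9,0,0,0,3.5],[0.2,0.1,15.9,0,0,0,1.5],[0.2,0.1,15.9,0,0,0,0],[0.2,0.1,15.9,0,0,0,0],[0.2,0.1,15.9,0,0,0,0],[0.2,0.1,15.9,0,0,0,0],[0.2,0.1,15.9,0,0,0,0],[0.2,0.1,15.9,0,0,0,0]])

```text
clock: 2.73
ee_pos: [0.5343, -0.2966, 0.1539]
orientation: [0.987, 0.158, 0.001, 0.001]
wrist_force: [-2.1, -1.2, 7.0]
gripper_width: 0.0219
```

servo_tool(series=[[0,0,-0.5,0,0,0,0],[0,0,-1.5,0,0,0,0],[0,0,-3,0,0,0,0],[0,0,-5,0,0,0,0],[0,0,-7,0,0,0,0],[0,0,-9,0,0,0,0],[0,0,-11,0,0,0,0],[0,0,-12,0,0,0,0],[0,0,-12.6,0,0,0,0],[0,0,-12.6,0,0,0,0],[0,0,-12.6,0,0,0,0],[0,0,-12.6,0,0,0,0],[0,0,-12.6,0,0,0,0],[0,0,-12.6,0,0,0,0]])

```text
clock: 3.9
ee_pos: [0.5329, -0.2955, 0.2767]
orientation: [0.987, 0.158, -0.001, -0.001]
wrist_force: [0.0, 0.3, -4.9]
gripper_width: 0.0213
```

Run:
```python
from h import *;from rig import bot
np.set_printoptions(precision=4,suppress=True)
s=bot.sense();print(s["ee_pos"],s["wrist_force"],s["ft_torque"])
ux=np.array([np.cos(np.radians(12.2)),np.sin(np.radians(12.2))]);seat=np.array([.589,.0245])
for d in(.12,0): print(rel(s,(*(seat-d*ux),.280),12.2))
```

```text
[ 0.5329 -0.2955  0.2767] [ 0.0283  0.3033 -4.8788] [ 0.0039 -0.0327 -0.041 ]
[  3.37 -29.9   -0.28  -0.11   0.1    5.97]
[ 15.31 -28.66  -0.3   -0.11   0.1    5.97]
```

servo_tool(series=[[0.1,-0.8,-0.4,0,0,0,0],[0.3,-2.5,-0.4,0,0,1,0],[0.5,-5,-0.4,0,0,2,0],[0.8,-7.5,-0.4,0,0,3,0],[1.1,-10,-0.4,0,0,4,0],[1.4,-12.5,-0.4,0,0,5,0],[1.7,-15,-0.4,0,0,6,0],[2,-17.5,-0.4,0,0,6,0],[2.3,-20,-0.4,0,0,6,0],[2.6,-22.5,-0.4,0,0,6,0],[2.9,-25,-0.4,0,0,6,0],[3.1,-27,-0.4,0,0,6,0],[3.3,-28.5,-0.4,0,0,6,0],[3.4,-29.5,-0.4,0,0,6,0],[3.4,-29.9,-0.4,0,0,6,0],[3.4,-29.9,-0.4,0,0,6,0],[3.4,-29.9,-0.4,0,0,6,0],[3.4,-29.9,-0.4,0,0,6,0]])

```text
clock: 5.4
ee_pos: [0.4728, -0.0019, 0.2823]
orientation: [0.994, 0.106, 0.0, 0.0]
wrist_force: [0.0, -0.2, -4.4]
gripper_width: 0.0213
```

Run:
```python
from h import *;from rig import bot
np.set_printoptions(precision=4,suppress=True)
s=bot.sense();print(s["ee_pos"],s["orientation"],s["wrist_force"])
f=bot.grab_frame("scene");np.savez("pics/s2.npz",**f);cv2.imwrite("pics/s2.png",cv2.resize(f["color"][100:320,200:420,::-1],None,fx=2.7,fy=2.7))
P=cloud(f).reshape(-1,3)
m=np.hypot(P[:,0]-s["ee_pos"][0],P[:,1]-s["ee_pos"][1])<.07
r=P[m&(P[:,2]>.13)&(P[:,2]<.28)];
print(np.histogram(r[:,2],bins=np.arange(.13,.29,.01)))
q=P[m&(P[:,2]>.17)&(P[:,2]<.195)];print(cv2.minAreaRect((q[:,:2]*1000).astype(np.float32)))
w=P[m&(P[:,2]>.2)&(P[:,2]<.27)];w=w[np.argsort(w[:,1])];print(w[::max(1,len(w)//15)])
```

```text
[ 0.4728 -0.0019  0.2823] [0.9944 0.1057 0.     0.0003] [ 0.0495 -0.1694 -4.4134]
(array([ 84,  76, 291, 307, 370, 293,  35,  17,  18,  16,  17,  18,  54,
        46,  24]), array([0.13, 0.14, 0.15, 0.16, 0.17, 0.18, 0.19, 0.2 , 0.21, 0.22, 0.23,
       0.24, 0.25, 0.26, 0.27, 0.28]))
((471.74591064453125, -1.8939971923828125), (87.81103515625, 85.3854751586914), 11.504392623901367)
[[ 0.48   -0.0422  0.2537]
 [ 0.4835 -0.0402  0.2073]
 [ 0.4822 -0.0382  0.226 ]
 [ 0.4799 -0.0369  0.239 ]
 [ 0.4781 -0.0354  0.256 ]
 [ 0.481  -0.0257  0.258 ]
 [ 0.4772 -0.0177  0.2661]
 [ 0.4706  0.0092  0.2691]
 [ 0.4718  0.0154  0.2604]
 [ 0.4697  0.0219  0.2588]
 [ 0.4695  0.0296  0.2565]
 [ 0.4672  0.0337  0.2531]
 [ 0.4673  0.036   0.2215]
 [ 0.4649  0.0374  0.2198]
 [ 0.4668  0.0388  0.2152]
 [ 0.4647  0.0401  0.251 ]]
```

View pics/s2.png

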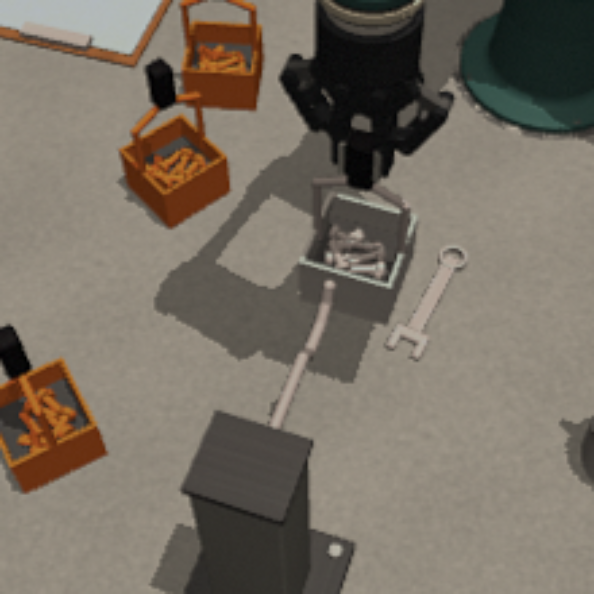

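The crop shows the tin held level at the hook's tip: hanger at about (360,190), tip at (330,285), hook arm running straight to the column. The hanger underside is at about 0.263, above the tip at 0.245. The rim is at about 0.187, below the hook underside at 0.210. Next: slide it over the seat.

servo_tool(series=[[0.4,-0.1,0,0,0,0,0],[1.2,-0.1,0,0,0,0,0],[2.2,-0.1,0,0,0,0,0],[3.4,-0.1,0,0,0,0,0],[4.6,-0.1,0,0,0,0,0],[5.8,-0.1,0,0,0,0,0],[7,-0.1,0,0,0,0,0],[8.2,-0.1,0,0,0,0,0],[9.4,-0.1,0,0,0,0,0],[10.4,-0.1,0,0,0,0,0],[11.2,-0.1,0,0,0,0,0],[11.7,-0.1,0,0,0,0,0],[11.9,-0.1,0,0,0,0,0],[11.9,-0.1,0,0,0,0,0],[11.9,-0.1,0,0,0,0,0],[11.9,-0.1,0,0,0,0,0]])

```text
clock: 6.78
ee_pos: [0.5882, 0.0248, 0.2823]
orientation: [0.994, 0.106, -0.0, 0.0]
wrist_force: [0.3, -0.3, -4.4]
gripper_width: 0.0212
```

```bash
cat > look.py <<'E'
import sys
from h import *;from rig import bot
np.set_printoptions(precision=4,suppress=True)
s=bot.sense();print(s["clock"],s["ee_pos"],s["orientation"],s["wrist_force"],s["ft_torque"])
f=bot.grab_frame("scene");cv2.imwrite(f"pics/{sys.argv[1]}.png",cv2.resize(f["color"][150:330,210:410,::-1],None,fx=3,fy=3))
P=cloud(f).reshape(-1,3);ux=np.array([np.cos(np.radians(12.2)),np.sin(np.radians(12.2))])
d=P[:,:2]-[.589,.0245];L=np.c_[d@ux,d@[-ux[1],ux[0]],P[:,2]]
b=L[(abs(L[:,0])<.08)&(abs(L[:,1])<.08)&(L[:,2]<.19)&(L[:,2]>.11)];print("body",cv2.minAreaRect((b[:,:2]*1000).astype(np.float32)),b[:,2].max())
w=L[(abs(L[:,0])<.03)&(abs(L[:,1])<.05)&(abs(L[:,1])>.015)&(L[:,2]>.195)&(L[:,2]<.275)];w=w[np.argsort(w[:,1])];print("hanger\n",w[::max(1,len(w)//14)])
k=L[(L[:,0]>.03)&(L[:,0]<.1)&(abs(L[:,1])<.008)&(L[:,2]>.18)&(L[:,2]<.26)];print("arm z",np.median(k[:,2]),len(k))
E
python3 look.py s3
```

```text
6.7833 [0.5882 0.0248 0.2823] [ 0.9944  0.106  -0.0002  0.    ] [ 0.3384 -0.2983 -4.414 ] [-0.0128  0.0179 -0.0294]
body ((-1.3430862426757812, 1.1423759460449219), (85.46189880371094, 84.73176574707031), 89.5666275024414) 0.18992614937753627
hanger
 [[-0.0035 -0.0419  0.2517]
 [ 0.0002 -0.0394  0.2233]
 [ 0.0016 -0.0373  0.2062]
 [ 0.     -0.0359  0.1961]
 [-0.0004 -0.035   0.2247]
 [ 0.0025 -0.0306  0.2544]
 [-0.0028 -0.0234  0.2617]
 [ 0.0001 -0.0157  0.2656]
 [ 0.0027  0.0202  0.2607]
 [-0.0029  0.027   0.2598]
 [ 0.002   0.0331  0.2548]
 [ 0.0028  0.0377  0.2544]
 [ 0.0022  0.0391  0.2056]
 [ 0.0021  0.0408  0.2231]
 [-0.0032  0.0424  0.2518]]
arm z 0.2336911901402524 163
```

View pics/s3.png

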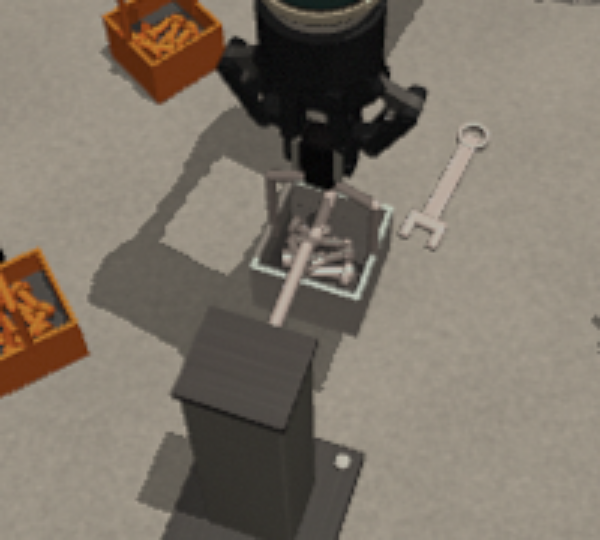

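The crop shows the hook threaded through the hanger at about (325,195), with the arm clear above the bolts. The hanger is within 1–2 mm of the seat centre. I'll lower slowly and watch the force.

servo_tool(series=[[0,0,0.4,0,0,0,0],[0,0,1,0,0,0,0],[0,0,1.7,0,0,0,0],[0,0,2.4,0,0,0,0],[0,0,3,0,0,0,0],[0,0,3.4,0,0,0,0],[0,0,3.7,0,0,0,0],[0,0,4,0,0,0,0],[0,0,4.3,0,0,0,0],[0,0,4.6,0,0,0,0],[0,0,4.9,0,0,0,0],[0,0,5.2,0,0,0,0],[0,0,5.5,0,0,0,0],[0,0,5.5,0,0,0,0],[0,0,5.5,0,0,0,0],[0,0,5.5,0,0,0,0]])

```text
clock: 8.17
ee_pos: [0.5889, 0.0249, 0.2277]
orientation: [0.994, 0.106, 0.0, -0.0]
wrist_force: [-0.1, -0.2, -2.8]
gripper_width: 0.0215
```

```bash
python3 look.py s4
```

```text
8.1667 [0.5889 0.0249 0.2277] [ 0.9944  0.1061  0.0002 -0.    ] [-0.142  -0.1885 -2.764 ] [ 0.0679  0.0662 -0.0218]
body ((-0.7046241760253906, 0.8965301513671875), (85.37368774414062, 85.38825225830078), 89.67105865478516) 0.18981903659571397
hanger
 [[-0.0026 -0.0415  0.1976]
 [ 0.012  -0.033   0.2741]
 [-0.0031 -0.0273  0.2041]
 [-0.0035 -0.0228  0.2059]
 [ 0.007  -0.0204  0.2428]
 [ 0.01   -0.0164  0.2683]
 [ 0.0027  0.0164  0.2068]
 [-0.0002  0.0177  0.2114]
 [ 0.0068  0.0196  0.2434]
 [ 0.006   0.0216  0.2392]
 [-0.0024  0.0239  0.2071]
 [ 0.0108  0.0248  0.2712]
 [-0.0029  0.0284  0.2044]
 [-0.0018  0.0357  0.2017]
 [ 0.      0.0434  0.1959]]
arm z 0.22285487542210103 131
```

Contact is made: the arm dipped about 11 mm, and 2.8 N is still held by the gripper. Continue.

servo_tool(series=[[0,0,0.2,0,0,0,0],[0,0,0.4,0,0,0,0],[0,0,0.6,0,0,0,0],[0,0,0.8,0,0,0,0],[0,0,1,0,0,0,0],[0,0,1.2,0,0,0,0],[0,0,1.4,0,0,0,0],[0,0,1.4,0,0,0,0],[0,0,1.4,0,0,0,0],[0,0,1.4,0,0,0,0],[0,0,1.4,0,0,0,0]])

```text
clock: 9.13
ee_pos: [0.5889, 0.0249, 0.2136]
orientation: [0.994, 0.106, 0.0, 0.0]
wrist_force: [0.3, 0.3, 0.8]
gripper_width: 0.0217
```

```bash
python3 look.py s5
```

```text
9.1333 [0.5889 0.0249 0.2136] [0.9944 0.106  0.0003 0.    ] [0.2899 0.326  0.7795] [ 0.0992 -0.0527  0.0089]
body ((-0.7887725830078125, 1.1168632507324219), (86.7597885131836, 85.33065032958984), 0.14694754779338837) 0.18996942006646023
hanger
 [[ 0.0118 -0.0463  0.2711]
 [ 0.0101 -0.0382  0.269 ]
 [ 0.0021 -0.0346  0.2706]
 [-0.0073 -0.0316  0.2663]
 [ 0.0067 -0.0266  0.2623]
 [ 0.007  -0.0204  0.2429]
 [ 0.0119 -0.0159  0.2637]
 [-0.0019  0.0173  0.1958]
 [ 0.0068  0.0198  0.2233]
 [-0.0085  0.0229  0.2648]
 [ 0.0072  0.0242  0.2384]
 [ 0.0069  0.026   0.2547]
 [ 0.0012  0.0303  0.2673]
 [ 0.0016  0.0347  0.2701]
 [ 0.0105  0.0399  0.2633]]
arm z 0.2090924295467277 113
```

View pics/s5.png

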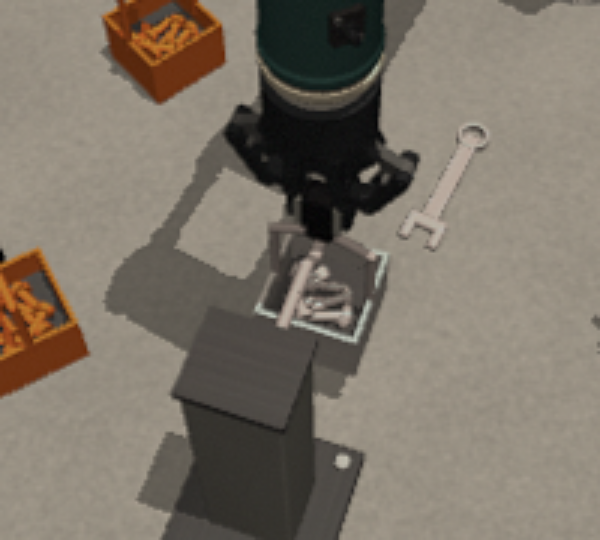

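The crop shows the tin hanging with the hook dipped about 25 mm (arm z 0.209), and the wrist force is near zero. Next: release gently and rise straight up.

servo_tool(series=[[0,0,0,0,0,0,2.3],[0,0,0,0,0,0,2.6],[0,0,0,0,0,0,3],[0,0,0,0,0,0,4],[0,0,0,0,0,0,5],[0,0,0,0,0,0,5.5],[0,0,-0.1,0,0,0,5.5],[0,0,-0.6,0,0,0,5.5],[0,0,-1.5,0,0,0,5.5],[0,0,-3,0,0,0,5.5],[0,0,-4.5,0,0,0,5.5],[0,0,-6.5,0,0,0,5.5],[0,0,-9,0,0,0,5.5],[0,0,-12,0,0,0,5.5],[0,0,-15,0,0,0,5.5],[0,0,-17,0,0,0,5.5],[0,0,-17,0,0,0,5.5],[0,0,-17,0,0,0,5.5],[0,0,-17,0,0,0,5.5],[0,0,-17,0,0,0,5.5]])

```text
clock: 10.85
ee_pos: [0.5879, 0.0249, 0.3815]
orientation: [0.994, 0.106, -0.001, -0.0]
wrist_force: [-0.2, 0.4, -0.3]
gripper_width: 0.0548
```

servo_tool(series=[[0,0,0,0,0,0,5.5],[0,0,0,0,0,0,5.5],[0,0,0,0,0,0,5.5],[0,0,0,0,0,0,5.5],[0,0,0,0,0,0,5.5],[0,0,0,0,0,0,5.5],[0,0,0,0,0,0,5.5],[0,0,0,0,0,0,5.5],[0,0,0,0,0,0,5.5],[0,0,0,0,0,0,5.5],[0,0,0,0,0,0,5.5],[0,0,0,0,0,0,5.5],[0,0,0,0,0,0,5.5],[0,0,0,0,0,0,5.5],[0,0,0,0,0,0,5.5],[0,0,0,0,0,0,5.5],[0,0,0,0,0,0,5.5],[0,0,0,0,0,0,5.5]])

```text
clock: 12.35
ee_pos: [0.5887, 0.0249, 0.3833]
orientation: [0.994, 0.106, 0.0, 0.0]
wrist_force: [-0.3, 0.3, 0.8]
gripper_width: 0.0549
```

```bash
python3 look.py s6; for i in 1 2 3 4;do python3 look.py s7|grep -E "body|arm"; done
```

```text
12.35 [0.5887 0.0249 0.3833] [0.9944 0.106  0.     0.    ] [-0.2807  0.2843  0.7536] [ 0.0244 -0.004   0.0088]
body ((-2.2028465270996094, 0.9213447570800781), (86.57023620605469, 86.65030670166016), 0.41050735116004944) 0.18993421193899296
hanger
 [[-0.0007 -0.0197  0.195 ]
 [-0.0002 -0.0171  0.1971]
 [-0.0016 -0.0152  0.196 ]
 [-0.0004  0.0155  0.1971]
 [ 0.0033  0.0168  0.1952]
 [-0.0023  0.0172  0.1952]
 [ 0.0016  0.0185  0.1977]]
arm z 0.20806192374894505 113
body ((-2.024951934814453, 1.0790596008300781), (85.57366180419922, 86.0230941772461), 0.3106108605861664) 0.18990433771184578
arm z 0.20806021699456645 112
body ((-1.6498260498046875, 0.97088623046875), (85.38353729248047, 86.07909393310547), 0.16442622244358063) 0.18989130056887893
arm z 0.20835138605961445 111
body ((-1.5445365905761719, 1.2036857604980469), (85.26764678955078, 85.84931945800781), 0.34567520022392273) 0.18984424517241205
arm z 0.20806468976493114 112
body ((-1.5702705383300781, 1.3439178466796875), (85.53955078125, 85.9669189453125), 89.98851776123047) 0.18995533155164157
arm z 0.20821478152649098 112
```

View pics/s6.png

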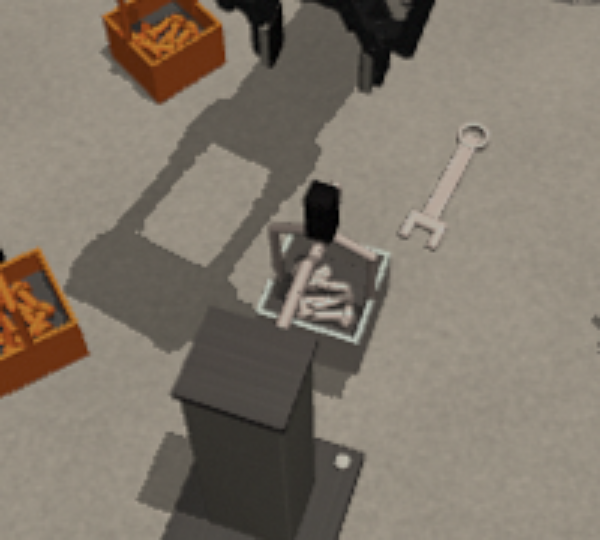

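The crop shows the tin hanging level and free, with its grip at about (322,210) and the gripper well above. Successive depth readings are steady.

```bash
python3 -c "from rig import bot;print(bot.close_job())"
```

```text
the job is handed in; nothing more can be done
None
```

The square tin is hanging on the balance hook, free and still. I handed the job in at about 12.6 s on the robot's clock; the hand-in call reports no verdict.

I gripped the tin by its black grip, lifted it, threaded the hanger over the hook tip from the free end and lowered it slowly. I let go once the wrist force read about zero (+0.8 N).

**Last checks:**
- **Dip:** the hook arm sits about 25–26 mm below its empty height. That agrees with the 4.4–4.9 N I felt when lifting (about 0.45–0.5 kg).
- **Position:** the tin's centre is within about 2.5 mm of the hook seat horizontally, and it looks level.
- **Stillness:** five depth readings over about 0.25 s varied by less than 1 mm.
- **Gripper:** it stopped open, with the fingertips about 13 cm above the tin's grip, touching nothing.
- **Round tin:** the arm never went near it. I did not re-measure its position at the end.

No check failed or disagreed.

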